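# Hang the parts basket on the drain hook

### The arm

A 6-joint arm with a two-finger parallel gripper is mounted at the origin on the work surface. World frame = base frame: x ahead of the robot, y to its left, z up, the work surface at z = 0. Lengths are in m, angles in rad, forces in N, time in s.
With the tool pointing down it reaches from about 0.35 to 0.775 m from the base axis. Payload 5.5 kg.
Tool frame: the origin (TCP) lies midway between the tips of the shut fingers; the grasp point (between the pads) lies grip_point_offset behind it (grip_point_offset is the distance from the TCP to the grasp point, in m); z points along the fingers, y is the direction in which the jaws open and shut (so a half turn about z gives the same grasp; the last joint's range is limited). The gripper opens to 85 mm and grips with 20 to 120 N. Pads are 22 mm wide; open, the fingers measure 114 mm over their backs; the gripper's body (76 mm by 85 mm) begins 54 mm behind the grasp point. The pads swing forward as they close: fully open they stand 13 mm farther back than shut.
Start: joints at [1.059, 0.313, 0.046, 1.304, 0, 1.431], TCP at [0.209, 0.536, 0.231] pointing down, gripper open.
Joint ranges: [-2.76, 2.76], [-0.86, 1.69], [-1.03, 1.26], [-2.2, 2.34], [-1.47, 1.5], [-3.14, 3.14]. Speed limits (rad/s): [2.57, 2.57, 3.14, 3.14, 3.14, 3.14].

### API

Orientations are given as a unit quaternion [w, x, y, z].
In Python, from workcell import * gives the robot as it stands.
- The arm moves only by the tool send_rows, never from a script. Its argument "series" is one flat list of numbers, 7 for each row, row after row: the shift along the tool's x, y, z in cm, then the turn, a rotation vector about the tool's x, y, z in degrees, then the opening, from 0 (shut) to 1 (fully open). A call has 1 to 10 rows; each row is the pose to reach, as a shift and turn from the pose commanded when the call began, along the tool's axes at that moment; what a row does not reach only later rows make up. A row lasts 1/12 s, in which the tool goes at most 41.7 mm and 7.16 degrees, less where a joint would pass 70% of its speed; a pose out of reach is approached as far as the arm can. A call with a gripper value outside its range is refused whole. The fingers move at their own pace and stop on an object; "newtons" is the grip in N (left out, the last holds). Time passes only in rows, so rows that repeat a pose let the fingers close. It gives the time, the measured TCP pose, the force and the opening at its end, in the units of the state.
- get_state(): the state, without advancing time (a new reading comes with each control period).
- read_camera(name): name is "scene" or "top" or "wrist"; returns the picture (384x512x3 uint8, blue, green, red); there is no depth.
- camera_info(name): a dict with "K" (3x3 intrinsics, pixels), "D" ([k1, k2, p1, p2, k3] as OpenCV has them; the pictures are not rectified), "xyz" and "attitude" of the camera in the world. Camera axes: x right, y down, z forward; pixel columns grow to the right and rows downward; lengths in m; the calibration is good to about 2 mm. A picture is of the moment at which its call begins: read the wrist's pose just before it. camera_info takes no time and is no camera call; for the wrist camera it gives the pose at the moment of the call.
- hand_in(): hands the job in, once; it reports no verdict.
Trained networks look in the newest picture that a camera, given by its name, has taken for a name from the list of things; names that differ only in an ending like _2 or _b are one class to them, and where a whole thing is asked for, a point or a joint stands for the part that bears it (a point fixed in the world has none). Each returns a list of dicts, best first, with "p" (0 to 1); they miss things now and then, are a little off and sometimes report something else, mostly with a low value. They report only what shows in the picture. A call takes as long as a camera call. They do not tell look-alikes from the thing itself.
- silhouettes(camera, label): "pixels" (384x512 bool, what is visible of it) and "box" ([left, top, width, height] in pixels, round what is visible of it).
The state is a dict: "clock": time; "joint_pos": joint angles; "qvel": joint speeds; "tau": joint torques, N m; "tcp_pos": TCP position; "orientation": TCP orientation; "wrist_force": force on the tool from outside, world axes, zero at the start; "ft_torque": the same for the moment, N m; "finger_gap": finger opening in m.
Only numpy, scipy, OpenCV 4.12 (cv2) and the standard library are available. Lean on these libraries where they do the work, as an engineer would, in place of code of your own. Each camera call takes 0.05 s, during which the arm holds its last target. There are 200 camera calls.

### The job

Hang the little wire basket of washed parts up to drain: with the basket left standing on the bench, swing its folded bail upright with a fingertip, then carry the basket by the bail's grip and lay the bail in both prongs of the drain stand's springy hook. Nobody knows at what height the hook was clamped last, so feel for it, set the load down on it gently and let go only once it bears the basket. Do not tip the parts out and leave the other things on the bench where they are.

Things in the scene. Friction and masses are not known exactly. Their poses are not given: they have to be found in the camera images.
- basket: Loose rectangular basket of stainless wire mesh, 84 mm along its x, 120 mm along its y, 50 mm high, with small metal parts inside; 0.25 to 0.4 kg with its bail. Origin at the centre of its underside, z up. The bail turns on rivets at the middle of the two short (y) ends, 46 mm above the underside. With the bail upright 103 mm are free between rim and crossbar.
- bail (a joint): Swing of the basket's bail, rad: 0 = folded, leaning out over the basket's -x side, 0.45 rad above level (its start; stop tabs let it go no lower), 1.12 = upright, 2.24 = folded over to the +x side. The rivets rub a little (0.01 N m): the bail stays up by itself within about 0.3 rad of upright and falls back from farther.
- bail_grip (a point): Centre of the bail's black plastic grip, a sleeve 12 mm thick, 56 mm long, mid-way along the bail's crossbar, 110 mm from the rivets' axis. Folded: 94 mm above the bench, 57 mm outside the basket's side; upright: 156 mm above the basket's underside. Beside the sleeve the crossbar is bare 5 mm wire, out to the legs 66 mm from the middle. x points from grip to rivets' axis, y along the crossbar.
- stand: Fixed drain stand. Origin on the bench straight below the middle of the hook's seat, x level from there to the column. Base with drip tray: x -98 to +188 mm, y -80 to +80 mm, 20 mm high. From a black clamp on the column the hook reaches in -x: two black 6 mm wires at y = -42 and +42 mm, nothing between them. The clamp is at any height: the seat is 210 to 260 mm above the bench, not measured.
- column (a point): Foot of the stand's steel column (22 mm thick, 308 mm high), 150 mm behind the seat. Each hook wire runs level from its clamp to 18 mm before the seat's middle, dips 13 mm to a level seat 20 mm long and turns up at its end, 20 mm past the middle, to a tip 22 mm above the seat. The hook yields about 0.33 mm per newton at the seat and springs back; over 10 N bends it for good.
- tray: Black tray 90 x 120 x 10 mm of white ceramic squares, a bystander. Origin at the centre of its underside.
- esd_brush: Small black brush lying on the bench, 160 mm long, a bystander.
- driver: Small screwdriver lying on the bench, 150 mm long, a bystander.
- loupe: Black eye loupe, 38 mm across, 34 mm high, a bystander. Origin at the centre of its underside.
- solvent: White plastic bottle, 60 mm across, 165 mm high, a bystander. Origin at the centre of its underside.
- flux_jar: Amber glass jar, 56 mm across, 55 mm high, a bystander. Origin at the centre of its underside.
- board: Green circuit board 90 x 60 mm, 4 mm thick, a bystander. Origin at the centre of its underside.
There are look-alikes about, which are no part of the job. What is shaped like the basket but blue or yellow is not meant.

How it is judged:
By the outcome, as a careful person would: the job done as asked, in the order asked, and still so for the second after the job is handed in, with the robot touching nothing.
It also fails if it takes over 72 s, if anything falls off the work surface, if the arm or the gripper's body presses on something with over 40 N, if the wrist force passes 120 N, or if a joint passes its speed limit or range.

## Working session

There is one attempt and no reset: what is moved stays moved. The work goes in short steps, Python scripts to look and compute and a tool call to move; the robot and the scene stay as the last step left them, time stands still between calls to the robot, and variables do not carry over. Pictures are saved under pics/ and viewed, about 8 in all and at most 12, crops included, and the job is handed in when it is done.

Besides the shell and the picture viewer there is one more tool, called after "Emit:" as name(argument=value, ...) on one line, values as JSON. send_rows: Moves the arm, as the interface text tells. Its arguments: {"type":"object","properties":{"series":{"type":"array"},"newtons":{"type":"number"}},"required":["series"]}

```bash
mkdir -p pics; ls
python3 - <<'E'
from workcell import *
import cv2,numpy as np
s=get_state(); print({k:np.round(v,3) if not isinstance(v,dict) else v for k,v in s.items()})
for c in ("scene","top"):
    i=camera_info(c); print(c,{k:np.round(v,4).tolist() for k,v in i.items()})
    im=read_camera(c); cv2.imwrite(f"pics/{c}0.png",im)
    for l in ("basket","bail_grip","stand"):
        for d in silhouettes(c,l)[:4]: print(c,l,round(d["p"],2),d["box"])
print(grip_point_offset if 'grip_point_offset' in globals() else None)
a=cv2.imread("pics/scene0.png")
b=cv2.imread("pics/top0.png"); cv2.imwrite("pics/both0.png",cv2.resize(np.vstack([a,b]),(800,1200))[:, :])
E
```

```text
pics
{'clock': np.float64(0.0), 'joint_pos': array([1.059, 0.314, 0.045, 1.304, 0.   , 1.431]), 'qvel': array([-0.001, -0.   ,  0.   ,  0.002, -0.001, -0.   ]), 'tau': array([-0.0000e+00, -4.8062e+01,  2.9854e+01,  1.9000e-02, -0.0000e+00,
        0.0000e+00]), 'tcp_pos': array([0.209, 0.535, 0.23 ]), 'orientation': array([-0.   ,  0.185,  0.983, -0.001]), 'wrist_force': array([ 0.008, -0.121, -0.758]), 'ft_torque': array([-0.056, -0.02 ,  0.037]), 'finger_gap': np.float64(0.086)}
scene {'K': [[433.6721, 0.0, 252.6612], [0.0, 433.6721, 188.7922], [0.0, 0.0, 1.0]], 'D': [-0.078, 0.0, 0.0, 0.0, 0.0], 'xyz': [1.7565, 0.4269, 0.925], 'attitude': [-0.2929, 0.5207, 0.7073, -0.3779]}
scene basket 0.92 [378.5, 190.8, 43.5, 26.7]
scene basket 0.89 [316.6, 153.5, 41.2, 29.9]
scene basket 0.82 [267.3, 156.8, 34.0, 44.8]
scene basket 0.66 [266.1, 192.9, 45.1, 44.3]
scene bail_grip 0.63 [408.3, 195.2, 24.2, 11.3]
scene bail_grip 0.61 [315.9, 150.9, 19.0, 17.5]
scene bail_grip 0.46 [267.3, 154.7, 36.6, 18.1]
scene bail_grip 0.45 [294.4, 190.7, 19.3, 11.3]
scene stand 0.92 [111.7, 148.9, 85.5, 92.5]
scene stand 0.36 [345.4, 202.2, 24.2, 50.4]
top {'K': [[465.4697, 0.0, 262.7983], [0.0, 465.4697, 190.6371], [0.0, 0.0, 1.0]], 'D': [-0.011, 0.0, 0.0, 0.0, 0.0], 'xyz': [0.1827, 0.0519, 1.4756], 'attitude': [-0.0731, 0.7094, -0.6971, 0.0736]}
top basket 0.86 [202.4, 212.3, 51.3, 52.7]
top basket 0.69 [187.3, 144.0, 45.6, 47.0]
top basket 0.69 [123.3, 138.9, 27.3, 27.4]
top basket 0.63 [136.4, 258.5, 59.5, 60.3]
top bail_grip 0.81 [63.5, 201.8, 14.2, 7.7]
top bail_grip 0.73 [225.0, 253.3, 17.6, 8.4]
top bail_grip 0.71 [187.8, 166.6, 42.2, 24.6]
top bail_grip 0.65 [178.6, 140.5, 57.7, 50.0]
top stand 0.82 [321.3, 76.4, 71.4, 117.7]
0.0187
```

Run:
```python
import cv2
for c in ("scene","top"):
    cv2.imwrite(f"pics/{c}0b.png",cv2.resize(cv2.imread(f"pics/{c}0.png"),(800,600),interpolation=cv2.INTER_CUBIC))
```

```text
(no output)
```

View pics/top0b.png

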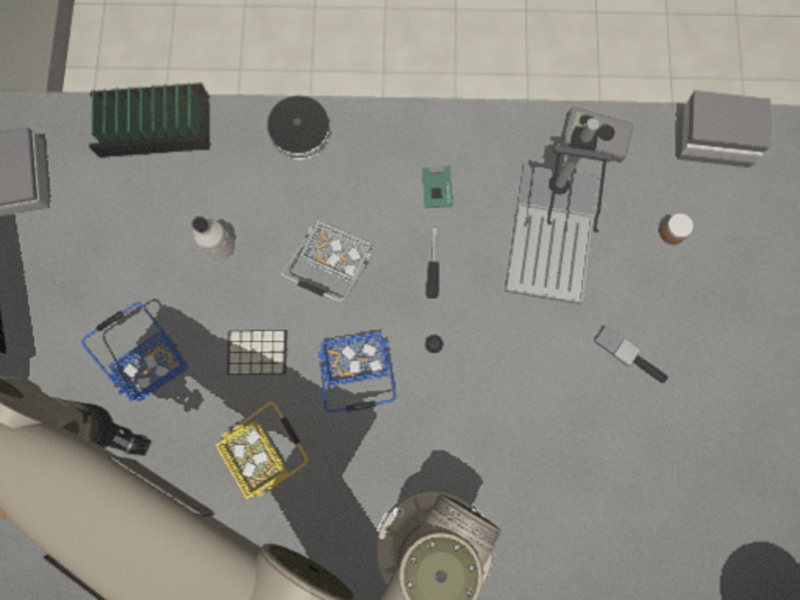

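View pics/scene0b.png

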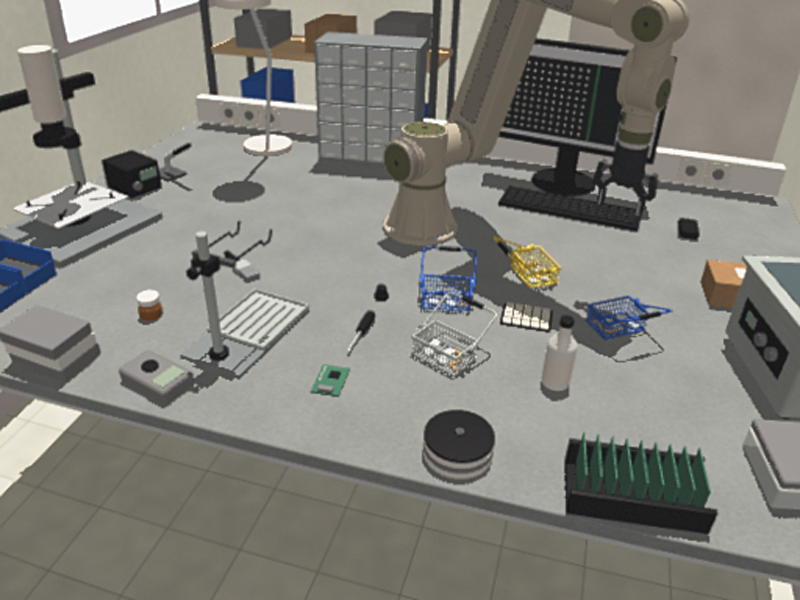

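```bash
cat > h.py <<'E'
from workcell import *
import cv2, numpy as np
from scipy.spatial.transform import Rotation as R
def q2R(q): return R.from_quat([q[1],q[2],q[3],q[0]])
def ray(i,uv):
    p=cv2.undistortPoints(np.array(uv,float).reshape(-1,1,2),np.array(i["K"]),np.array(i["D"])).reshape(-1,2)
    d=q2R(i["attitude"]).apply(np.c_[p,np.ones(len(p))]); return np.array(i["xyz"]),d
def onz(i,uv,z):
    o,d=ray(i,uv); return o+d*((np.array(z)-o[2])/d[:,2])[:,None]
def proj(i,P):
    r=q2R(i["attitude"]).inv(); P=np.asarray(P,float).reshape(-1,3)
    rv=r.as_rotvec(); t=-r.apply(i["xyz"])
    return cv2.projectPoints(P,rv,t,np.array(i["K"]),np.array(i["D"]))[0].reshape(-1,2)
def rel(p,dR=None,s=None):
    "shift cm in tool axes to world p"
    s=s or get_state(); r=q2R(s["orientation"]); return r.inv().apply(np.array(p)-s["tcp_pos"])*100
E
python3 - <<'E'
from h import *
i=camera_info("top"); k=.64
for n,uv,z in [("bk rim c",(337,250),.05),("grip",(315,287),.094),("base fl",(505,292),.02),("base fr",(582,301),.02),("base bl",(524,160),.02),("tipL",(550,222),.25),("tipR",(598,230),.25),("coltop",(592,128),.308),("colfoot",(560,187),.02),("sol",(222,245),0),("drv",(433,260),0),("bd",(437,187),0),("jar",(672,235),0),("spool",(300,128),0.05)]:
    print(n,onz(i,[(uv[0]*k,uv[1]*k)],[z])[0].round(3))
im=cv2.imread("pics/top0.png")
a=cv2.resize(im[130:200,170:250],(400,350),interpolation=cv2.INTER_CUBIC)
b=cv2.resize(im[65:205,310:425],(400,487),interpolation=cv2.INTER_CUBIC)
c=np.zeros((487,800,3),np.uint8); c[:350,:400]=a;c[:,400:]=b
cv2.imwrite("pics/crop1.png",c)
E
```

```text
bk rim c [0.58  0.205 0.05 ]
grip [0.492 0.24  0.094]
base fl [ 0.505 -0.14   0.02 ]
base fr [ 0.489 -0.297  0.02 ]
base bl [ 0.794 -0.183  0.02 ]
tipL [ 0.582 -0.19   0.25 ]
tipR [ 0.569 -0.274  0.25 ]
coltop [ 0.735 -0.255  0.308]
colfoot [ 0.735 -0.258  0.02 ]
sol [0.601 0.453 0.   ]
drv [0.576 0.008 0.   ]
bd [0.738 0.001 0.   ]
jar [ 0.64  -0.498  0.   ]
spool [0.845 0.293 0.05 ]
```

View pics/crop1.png

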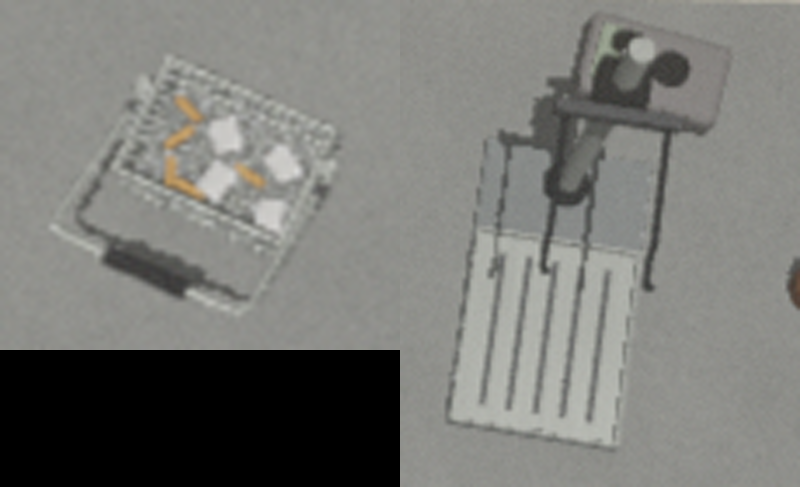

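Run:
```python
from h import *
from scipy.optimize import least_squares
i=camera_info("top")
c5=lambda p:(170+p[0]/5,130+p[1]/5)
c3=lambda p:(310+(p[0]-400)/3.478,65+p[1]/3.478)
# basket
M=np.array([[.042,.06,.05],[.042,-.06,.05],[-.042,-.06,.05],[-.042,.06,.05],[-.099,0,.094],[-.099,.066,.094],[-.099,-.066,.094]])
U=np.array([c5(p) for p in [(168,55),(335,125),(285,240),(120,165),(147,268),(55,228),(240,312)]])
def fit(M,U,x0):
    f=lambda x:(proj(i,np.c_[np.c_[np.cos(x[2])*M[:,0]-np.sin(x[2])*M[:,1]+x[0],np.sin(x[2])*M[:,0]+np.cos(x[2])*M[:,1]+x[1]],M[:,2]])-U).ravel()
    r=least_squares(f,x0,loss="soft_l1"); print(r.x.round(4),np.degrees(r.x[2]).round(1),r.fun.reshape(-1,2).round(1).tolist()); return r.x
b=fit(M,U,[.58,.2,-.37])
S=np.array([[-.098,.08,.02],[-.098,-.08,.02],[.188,.08,.02],[.15,0,.02],[.15,0,.308]])
US=np.array([c3(p) for p in [(447,418),(617,447),(486,137),(570,188),(642,49)]])
s=fit(S,US,[.59,-.23,-.13])
for x in np.arange(.2,.27,.02):
    T=lambda m:[s[0]+np.cos(s[2])*m[0]-np.sin(s[2])*m[1],s[1]+np.sin(s[2])*m[0]+np.cos(s[2])*m[1],m[2]]
    print(x,[(proj(i,T([-.02,y,x+.022]))[0]).round(1).tolist() for y in(.042,-.042)])
print("obs tips",c3((546,268)),c3((649,287)))
w=camera_info("wrist"); st=get_state(); r=q2R(st["orientation"])
print("cam in tool",r.inv().apply(np.array(w["xyz"])-st["tcp_pos"]).round(3),(r.inv()*q2R(w["attitude"])).as_matrix().round(2).tolist(),np.round(w["K"],1).tolist())
c=np.array([.54,.23,.33]); print("shift",rel(c))
```

```text
[ 0.5829  0.2067 -0.4033] -23.1 [[0.1, -0.8], [0.8, -0.1], [-0.4, 0.4], [-1.7, 0.3], [0.3, 0.2], [-0.8, -0.4], [1.4, 0.1]]
[ 0.5936 -0.2342 -0.1542] -8.8 [[-0.2, 0.6], [0.4, 0.6], [0.9, -1.2], [-0.9, -1.3], [-0.1, 0.4]]
0.2 [[349.9, 145.8], [379.6, 150.7]]
0.22 [[351.3, 143.6], [381.4, 148.6]]
0.24 [[352.7, 141.4], [383.2, 146.5]]
0.26 [[354.1, 139.1], [385.1, 144.2]]
obs tips (351.97814836112707, 142.05577918343874) (381.5928694652099, 147.51868890166762)
cam in tool [ 0.075  0.    -0.143] [[-0.0, -0.96, -0.3], [1.0, -0.0, 0.0], [-0.0, -0.3, 0.96]] [[303.1, 0.0, 253.4], [0.0, 303.1, 194.6], [0.0, 0.0, 1.0]]
shift [-41.95395405 -16.4502134   -9.87980666]
```

Emit:
send_rows(series=[-4, -1.4, -1, 0, 0, 7, 0, -8, -2.8, -2, 0, 0, 14, 0, -12, -4.2, -3, 0, 0, 21, 0, -16, -5.6, -4, 0, 0, 28, 0, -20, -7, -5, 0, 0, 35, 0, -24, -8.4, -6, 0, 0, 42, 0, -28, -9.8, -7, 0, 0, 49, 0, -32, -11.2, -8, 0, 0, 56, 0, -36, -12.6, -9, 0, 0, 63, 0, -40, -14, -10, 0, 0, 70, 0])

```text
clock: 1.23
tcp_pos: [0.5181, 0.2703, 0.3277]
orientation: [0.0, 0.717, 0.697, 0.0]
wrist_force: [0.7, 0.4, 0.8]
finger_gap: -0.0
```

Emit:
send_rows(series=[-1, 1.5, 0, 0, 0, 7, 0, -2, 3, 0, 0, 0, 14, 0, -2, 3, 0, 0, 0, 21.5, 0, -2, 3, 0, 0, 0, 21.5, 0, -2, 3, 0, 0, 0, 21.5, 0])

```text
clock: 1.65
tcp_pos: [0.5464, 0.251, 0.3268]
orientation: [-0.0, 0.832, 0.554, -0.0]
wrist_force: [0.3, 0.1, 0.5]
finger_gap: -0.0002
```

Run:
```python
from h import *
i=camera_info("wrist"); im=read_camera("wrist"); s=get_state()
print(s["tcp_pos"].round(4),s["orientation"].round(4),s["joint_pos"].round(3))
import pickle; pickle.dump(i,open("w1.pkl","wb")); cv2.imwrite("pics/w1.png",im)
b=[.5829,.2067,-.4033]
cv2.imwrite("pics/w1b.png",cv2.resize(im,(800,600),interpolation=cv2.INTER_CUBIC))
```

```text
[0.5461 0.2513 0.327 ] [-1.000e-04  8.320e-01  5.548e-01 -1.000e-04] [0.298 0.366 0.354 1.558 0.    2.263]
```

View pics/w1b.png

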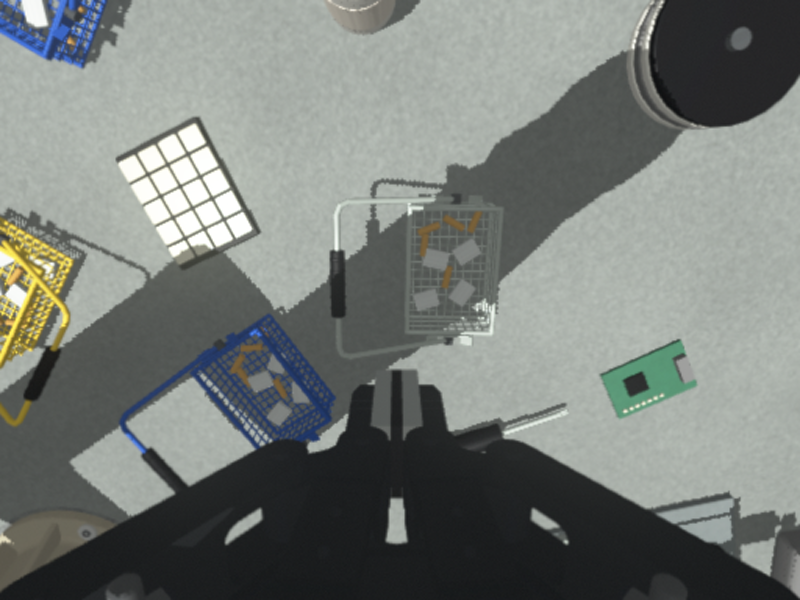

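Run:
```python
from h import *
import pickle
from scipy.optimize import least_squares
i=pickle.load(open("w1.pkl","rb"))
M=np.array([[.042,.06,.05],[.042,-.06,.05],[-.042,-.06,.05],[-.042,.06,.05],[-.099,0,.094],[-.099,.028,.094],[-.099,-.028,.094]])
U=np.array([(502,207),(492,335),(406,333),(407,205),(338,284),(338,251),(338,317)])*.64
f=lambda x:(proj(i,np.c_[np.c_[np.cos(x[2])*M[:,0]-np.sin(x[2])*M[:,1]+x[0],np.sin(x[2])*M[:,0]+np.cos(x[2])*M[:,1]+x[1]],M[:,2]])-U).ravel()
r=least_squares(f,[.583,.207,-.4],loss="soft_l1"); print(r.x.round(4),np.degrees(r.x[2]).round(1),r.fun.reshape(-1,2).round(1).tolist())
x=r.x; X=np.array([np.cos(x[2]),np.sin(x[2])])
print("grip",x[:2]-.099*X,"upright",x[:2])
# finger tip seen
st=get_state(); print(proj(i,st["tcp_pos"])/.64)
```

```text
[ 0.5846  0.2084 -0.4064] -23.3 [[0.8, -0.3], [1.0, 0.1], [-0.7, 0.8], [0.1, 0.3], [-0.3, 0.2], [-0.9, -0.3], [0.2, -0.3]]
grip [0.49362211 0.24752124] upright [0.58455798 0.20838472]
[[392.1437152  394.02525518]]
```

Emit:
send_rows(series=[-0.4, -1.8, 2.6, -5, 0, 0, 0, -0.7, -3.6, 5.2, -10, 0, 0, 0, -1.0, -5.4, 7.8, -15, 0, 0, 0, -1.4, -7.2, 10.4, -20, 0, 0, 0, -1.8, -9, 13, -25, 0, 0, 0, -2.1, -10.8, 15.6, -30, 0, 0, 0, -2.4, -12.4, 18.2, -35, 0, 0, 0, -2.5, -12.8, 20.7, -40, 0, 0, 0, -2.5, -12.8, 20.7, -40, 0, 0, 0, -2.5, -12.8, 20.7, -40, 0, 0, 0])

```text
clock: 2.53
tcp_pos: [0.4156, 0.2774, 0.118]
orientation: [0.285, 0.781, 0.523, 0.187]
wrist_force: [0.5, 0.8, 0.8]
finger_gap: 0.0001
```

```bash
cat >> h.py <<'E'
BX,BY,BA=.5842,.2078,np.radians(-23.2)
def loc(p):
    d=np.array(p)[:2]-[BX,BY]; X=np.array([np.cos(BA),np.sin(BA)]); return np.array([d@X,d@[-X[1],X[0]],p[2]])
def wor(l):
    X=np.array([np.cos(BA),np.sin(BA)]); return np.r_[np.array([BX,BY])+l[0]*X+l[1]*np.array([-X[1],X[0]]),l[2]]
E
python3 - <<'E'
from h import *
s=get_state(); r=q2R(s["orientation"])
print(loc(s["tcp_pos"]).round(4),s["joint_pos"].round(2),r.as_matrix().round(3).tolist(),s["wrist_force"].round(2))
n=np.array([.766,.643]);z=np.array([.643,-.766])
print("pre",rel(wor([-.1223,0,.0587])).round(2))
for a in np.linspace(.45,1.57,11):
    t=np.array([-.11*np.cos(a),.046+.11*np.sin(a)])-.0205*n+.012*z
    print(round(a,2),t.round(4),rel(wor([t[0],0,t[1]])).round(2))
E
```

```text
[-0.1824 -0.0025  0.118 ] [ 0.79  0.11 -0.72  0.43 -0.64  2.65] [[0.382, 0.711, 0.59], [0.924, -0.29, -0.249], [-0.006, 0.64, -0.768]] [0.5  0.79 0.82]
pre [0.21 0.82 8.4 ]
0.45 [-0.107   0.0715] [0.18 2.81 8.39]
0.56 [-0.1011  0.0822] [0.17 3.96 7.95]
0.67 [-0.0939  0.0923] [0.15 5.15 7.63]
0.79 [-0.0857  0.1015] [0.14 6.37 7.46]
0.9 [-0.0765  0.1097] [0.12 7.6  7.41]
1.01 [-0.0665  0.1168] [0.1  8.83 7.51]
1.12 [-0.0557  0.1227] [ 0.09 10.04  7.74]
1.23 [-0.0443  0.1274] [ 0.07 11.21  8.11]
1.35 [-0.0325  0.1309] [ 0.05 12.34  8.6 ]
1.46 [-0.0204  0.1329] [ 0.04 13.4   9.22]
1.57 [-0.0081  0.1336] [ 0.02 14.39  9.96]
```

Emit:
send_rows(series=[0.1, 0.2, 2.8, 0, 0, 0, 0, 0.2, 0.5, 5.6, 0, 0, 0, 0, 0.2, 0.8, 8.4, 0, 0, 0, 0, 0.2, 1.3, 8.4, 0, 0, 0, 0, 0.2, 1.8, 8.4, 0, 0, 0, 0, 0.2, 2.4, 8.4, 0, 0, 0, 0, 0.2, 2.8, 8.4, 0, 0, 0, 0, 0.2, 3.4, 8.2, 0, 0, 0, 0, 0.2, 4.0, 7.9, 0, 0, 0, 0, 0.2, 4.6, 7.8, 0, 0, 0, 0])

```text
clock: 3.37
tcp_pos: [0.4985, 0.2471, 0.0915]
orientation: [0.285, 0.782, 0.52, 0.19]
wrist_force: [0.1, -0.1, -0.1]
finger_gap: -0.0002
```

Run:
```python
from h import *
s=get_state(); print(loc(s["tcp_pos"]).round(4),s["wrist_force"].round(2))
i=camera_info("wrist"); im=read_camera("wrist"); 
cv2.imwrite("pics/w2.png",im[100:330,130:430]);
```

```text
[-0.0942  0.0024  0.0915] [ 0.1  -0.14 -0.05]
```

View pics/w2.png

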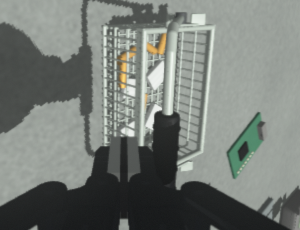

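Emit:
send_rows(series=[0, 0.6, -0.2, 0, 0, 0, 0, 0, 1.2, -0.3, 0, 0, 0, 0, 0, 1.8, -0.35, 0, 0, 0, 0, 0, 2.4, -0.4, 0, 0, 0, 0, 0, 3.0, -0.4, 0, 0, 0, 0, 0, 3.6, -0.35, 0, 0, 0, 0, 0, 4.2, -0.3, 0, 0, 0, 0, 0, 4.8, -0.2, 0, 0, 0, 0, 0, 5.4, 0, 0, 0, 0, 0, 0, 6.0, 0.1, 0, 0, 0, 0])

```text
clock: 4.25
tcp_pos: [0.5417, 0.2281, 0.1277]
orientation: [0.285, 0.783, 0.52, 0.189]
wrist_force: [-0.4, -0.6, -0.1]
finger_gap: 0.0
```

Emit:
send_rows(series=[0, 0.6, 0.2, 0, 0, 0, 0, 0, 1.2, 0.5, 0, 0, 0, 0, 0, 1.7, 0.7, 0, 0, 0, 0, 0, 2.2, 1.0, 0, 0, 0, 0, 0, 2.6, 1.2, 0, 0, 0, 0, 0, 3.0, 1.5, 0, 0, 0, 0, 0, 3.3, 1.7, 0, 0, 0, 0, 0, 3.5, 1.85, 0, 0, 0, 0, 0, 3.7, 2.0, 0, 0, 0, 0, 0, 3.8, 2.05, 0, 0, 0, 0])

```text
clock: 5.08
tcp_pos: [0.5803, 0.2119, 0.1362]
orientation: [0.285, 0.783, 0.52, 0.189]
wrist_force: [-0.3, -0.8, 0.5]
finger_gap: 0.0002
```

Run:
```python
from h import *
s=get_state(); print(loc(s["tcp_pos"]).round(4),s["wrist_force"].round(2))
im=read_camera("wrist"); sc=read_camera("scene"); c=np.zeros((384,800,3),np.uint8); c[:,:400]=im[:,56:456]
c[:,400:]=cv2.resize(sc[140:260,250:375],(400,384),interpolation=cv2.INTER_CUBIC); cv2.imwrite("pics/w3.png",c)
```

```text
[-0.0052  0.0023  0.1362] [-0.33 -0.75  0.47]
```

View pics/w3.png

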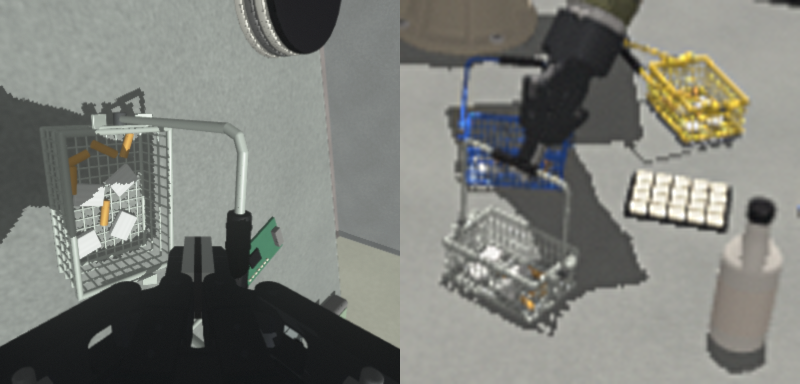

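Run:
```python
from h import *
i=camera_info("scene"); w=camera_info("wrist")
for a in (1.2,1.37,1.57,1.77):
    c=[-.11*np.cos(a),0,.046+.11*np.sin(a)]
    f=lambda i,v:proj(i,wor([c[0],v,c[2]]))[0]
    print(a,[((f(i,v)-[250,140])*3.2+[400,0]).round().tolist() for v in(-.066,-.028,.028,.066)],[(f(w,v)-[56,0]).round().tolist() for v in(0,.028,.066)])
print(rel(wor([-.06,0,.20])))
```

```text
1.2 [[488.0, 128.0], [517.0, 141.0], [560.0, 160.0], [591.0, 174.0]] [[152.0, 293.0], [149.0, 232.0], [144.0, 136.0]]
1.37 [[478.0, 131.0], [507.0, 143.0], [551.0, 163.0], [582.0, 177.0]] [[192.0, 283.0], [192.0, 225.0], [192.0, 134.0]]
1.57 [[465.0, 137.0], [494.0, 150.0], [539.0, 170.0], [570.0, 184.0]] [[230.0, 269.0], [232.0, 215.0], [235.0, 131.0]]
1.77 [[452.0, 147.0], [481.0, 161.0], [526.0, 181.0], [557.0, 195.0]] [[255.0, 253.0], [259.0, 204.0], [264.0, 128.0]]
[-0.19265956 -0.09732169 -8.39365512]
```

Emit:
send_rows(series=[0, -0.5, -0.1, 0, 0, 0, 0, 0, -1.5, -0.3, 0, 0, 0, 0, 0, -3, -1, 0, 0, 0, 0, 0, -4, -4, 0, 0, 0, 0, 0, -4, -7, 6, 0, 0, 0, 0, -4, -10, 13, 0, 0, 0, 0, -4, -12, 20, 0, 0, 0.5, 0, -4, -12, 27, 0, 0, 1, 0, -4, -12, 34, 0, 0, 1, 0, -4, -12, 40, 0, 0, 1])

```text
clock: 6.02
tcp_pos: [0.4803, 0.2551, 0.2047]
orientation: [-0.002, 0.833, 0.554, 0.0]
wrist_force: [0.7, 0.2, -0.4]
finger_gap: 0.0481
```

Run:
```python
from h import *
s=get_state(); print(loc(s["tcp_pos"]).round(4),s["wrist_force"].round(2),s["finger_gap"],q2R(s["orientation"]).as_matrix().round(3).tolist())
im=read_camera("scene"); read_camera("scene")
cv2.imwrite("pics/s4.png",cv2.resize(im[140:260,250:375],(500,480),interpolation=cv2.INTER_CUBIC))
print("above",rel(wor([0,0,.215]),s=s),"grasp",rel(wor([0,0,.138]),s=s))
```

```text
[-0.1141  0.0026  0.2047] [ 0.68  0.16 -0.37] 0.048126839694504826 [[0.386, 0.922, -0.002], [0.922, -0.386, 0.004], [0.003, -0.003, -1.0]]
above [-0.35090936 11.4089326  -1.06846475] grasp [-0.375248   11.43263198  6.63146031]
```

View pics/s4.png

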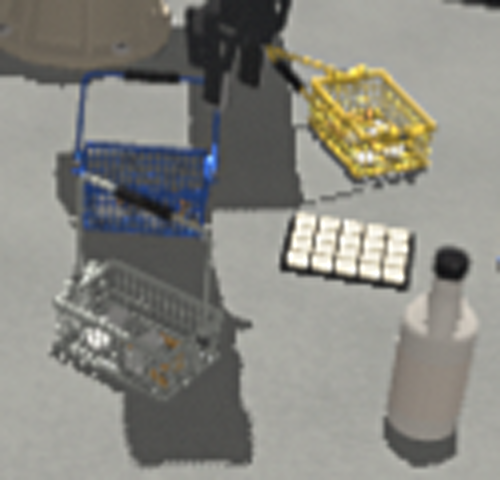

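Emit:
send_rows(series=[-0.1, 2, -1, 0, 0, 0, 1, -0.3, 5, -1, 0, 0, 0, 1, -0.4, 8, -1, 0, 0, 0, 1, -0.4, 10.5, -1, 0, 0, 0, 1, -0.4, 11.4, -1, 0, 0, 0, 1, -0.4, 11.4, 0, 0, 0, 0, 1, -0.4, 11.4, 2, 0, 0, 0, 1, -0.4, 11.4, 4, 0, 0, 0, 1, -0.4, 11.4, 6, 0, 0, 0, 1, -0.4, 11.4, 6.6, 0, 0, 0, 1])

```text
clock: 6.95
tcp_pos: [0.5799, 0.2067, 0.1325]
orientation: [-0.001, 0.832, 0.554, -0.003]
wrist_force: [-1.1, 0.2, -0.4]
finger_gap: 0.0854
```

Emit:
send_rows(series=[0, 0, 0, 0, 0, 0, 0.5, 0, 0, 0, 0, 0, 0, 0.5, 0, 0, 0, 0, 0, 0, 0.3, 0, 0, 0, 0, 0, 0, 0, 0, 0, 0, 0, 0, 0, 0, 0, 0, 0, 0, 0, 0, 0, 0, 0, 0, 0, 0, 0, 0, 0, 0, 0, 0, 0, 0, 0, 0, 0, 0, 0, 0, 0, 0], newtons=50)

```text
clock: 7.7
tcp_pos: [0.585, 0.206, 0.1376]
orientation: [0.0, 0.833, 0.553, 0.001]
wrist_force: [0.2, -0.0, 5.6]
finger_gap: 0.0103
```

Run:
```python
from h import *
s=get_state(); print(loc(s["tcp_pos"]).round(4),s["wrist_force"].round(2),s["ft_torque"].round(3),s["finger_gap"],s["joint_pos"].round(2))
```

```text
[ 0.0015 -0.0013  0.1376] [ 0.2  -0.01  5.61] [-0.021  0.145 -0.084] 0.010274689910273596 [ 0.21  0.44 -0.    1.13  0.    2.18]
```

Emit:
send_rows(series=[0, 0, -0.2, 0, 0, 0, 0, 0, 0, -0.6, 0, 0, 0, 0, 0, 0, -1.4, 0, 0, 0, 0, 0, 0, -2.6, 0, 0, 0, 0, 0, 0, -4.2, 0, 0, 0, 0, 0, 0, -6, 0, 0, 0, 0, 0, 0, -8, 0, 0, 0, 0, 0, 0, -10, 0, 0, 0, 0, 0, 0, -12, 0, 0, 0, 0, 0, 0, -14, 0, 0, 0, 0])

```text
clock: 8.53
tcp_pos: [0.5839, 0.2059, 0.2774]
orientation: [-0.0, 0.833, 0.553, -0.0]
wrist_force: [-0.4, 1.5, -2.9]
finger_gap: 0.0103
```

Run:
```python
from h import *
s=get_state(); print(s["tcp_pos"].round(4),s["wrist_force"].round(2),s["ft_torque"].round(3),s["finger_gap"],s["joint_pos"].round(2))
a=cv2.imread("pics/scene0.png")[130:240,105:205]
b=read_camera("scene")[100:220,250:375]
c=np.zeros((480,800,3),np.uint8); c[:440,:400]=cv2.resize(a,(400,440),interpolation=cv2.INTER_CUBIC); c[:384,400:]=cv2.resize(b,(400,384),interpolation=cv2.INTER_CUBIC)
cv2.imwrite("pics/s5.png",c)
```

```text
[0.5839 0.2059 0.2774] [-0.43  1.48 -2.92] [ 0.067 -0.015  0.059] 0.010274202595723663 [0.21 0.4  0.28 1.45 0.   2.18]
```

View pics/s5.png

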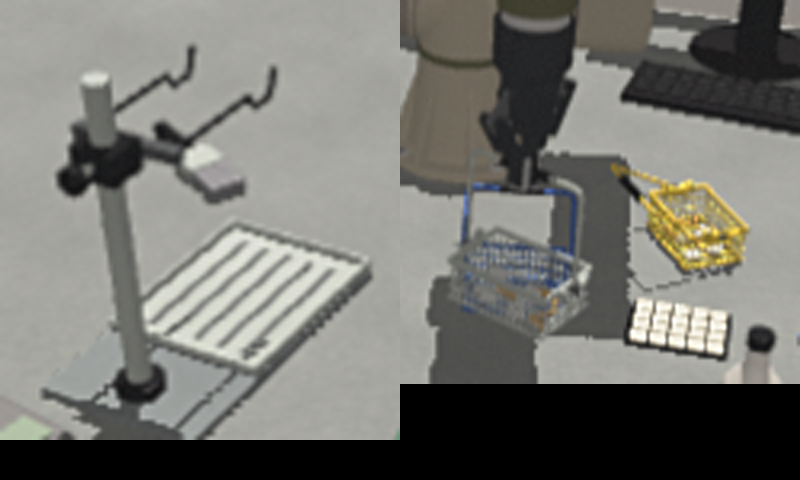

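Run:
```python
from h import *
from scipy.optimize import least_squares
t=camera_info("top"); s=camera_info("scene")
for n,a,b in (("+y",(352,142.1),(173.2,147.5)),("-y",(381.6,147.5),(153.2,142))):
    f=lambda P:np.r_[proj(t,P)[0]-a,proj(s,P)[0]-b]
    r=least_squares(f,[.57,-.23,.25]); print(n,r.x.round(4),r.fun.round(1))
st=[.5936,-.2342,-.154]
c,sn=np.cos(st[2]),np.sin(st[2])
for h in (.21,.22,.23,.24):
    T=lambda x,y,z:proj(s,[st[0]+c*x-sn*y,st[1]+sn*x+c*y,z])[0]
    print(h,[((T(x,y,z)-[105,130])*4).round(0).tolist() for x,y,z in((-.02,-.042,h+.022),(-.02,.042,h+.022),(0,-.042,h),(0,.042,h),(.018,.042,h+.013))])
```

```text
+y [ 0.5834 -0.1903  0.2449] [-0.3  0.1 -0.4 -0.1]
-y [ 0.5693 -0.272   0.2456] [-0.1  0.1 -0.2 -0.1]
0.21 [[194.0, 61.0], [275.0, 82.0], [183.0, 93.0], [263.0, 115.0], [250.0, 110.0]]
0.22 [[193.0, 51.0], [274.0, 71.0], [182.0, 83.0], [262.0, 104.0], [249.0, 100.0]]
0.23 [[192.0, 40.0], [273.0, 61.0], [180.0, 72.0], [261.0, 94.0], [248.0, 89.0]]
0.24 [[191.0, 30.0], [272.0, 50.0], [179.0, 62.0], [260.0, 83.0], [247.0, 78.0]]
```

Emit:
send_rows(series=[-0.4, 0.1, 0, 0, 0, 0, 0, -1.3, 0.3, 0, 0, 0, 0, 0, -2.5, 0.7, 0, 0, 0, 0, 0, -4.2, 1.1, 0.1, 0, 0, 0, 0, -6.3, 1.7, 0.1, 0, 0, 0, 0, -8.8, 2.4, 0.1, 0, 0, 0, 0, -11.3, 3.1, 0.2, 0, 0, 0, 0, -13.8, 3.7, 0.2, 0, 0, 0, 0, -16.3, 4.4, 0.2, 0, 0, 0, 0, -18.8, 5.1, 0.2, 0, 0, 0, 0])

```text
clock: 9.42
tcp_pos: [0.5567, 0.0107, 0.2727]
orientation: [-0.001, 0.833, 0.553, -0.001]
wrist_force: [0.2, 0.9, -3.6]
finger_gap: 0.0103
```

Emit:
send_rows(series=[-2.5, 0.7, 0, 0, 0, -1.4, 0, -5, 1.4, 0.1, 0, 0, -2.8, 0, -7.5, 2, 0.1, 0, 0, -4.2, 0, -10, 2.7, 0.1, 0, 0, -5.6, 0, -12.5, 3.4, 0.1, 0, 0, -7, 0, -15, 4.1, 0.2, 0, 0, -8.4, 0, -17.6, 4.7, 0.2, 0, 0, -9.8, 0, -19.6, 5.3, 0.2, 0, 0, -11.2, 0, -21.3, 5.8, 0.2, 0, 0, -12.5, 0, -23, 6.2, 0.2, 0, 0, -13.5, 0])

```text
clock: 10.25
tcp_pos: [0.5245, -0.2249, 0.2706]
orientation: [-0.002, 0.762, 0.647, -0.001]
wrist_force: [-0.6, -0.3, -3.1]
finger_gap: 0.0103
```

Emit:
send_rows(series=[0, 0, 0, 0, 0, 0, 0, 0, 0, 0, 0, 0, 0, 0, 0, 0, 0, 0, 0, 0, 0, 0, 0, 0, 0, 0, 0, 0])

```text
clock: 10.58
tcp_pos: [0.5259, -0.2226, 0.2719]
orientation: [-0.001, 0.762, 0.647, -0.0]
wrist_force: [0.4, 1.0, -4.0]
finger_gap: 0.0103
```

```bash
cat >> h.py <<'E'
SX,SY,SA=.595,-.2343,np.radians(-9.3)
def sloc(p):
    d=np.array(p)[:2]-[SX,SY]; X=np.array([np.cos(SA),np.sin(SA)]); return np.array([d@X,d@[-X[1],X[0]],p[2]])
def swor(l):
    X=np.array([np.cos(SA),np.sin(SA)]); return np.r_[np.array([SX,SY])+l[0]*X+l[1]*np.array([-X[1],X[0]]),l[2]]
E
python3 - <<'E'
from h import *
import pickle
i=camera_info("wrist"); im=read_camera("wrist"); tp=read_camera("top"); s=get_state()
pickle.dump(i,open("w2.pkl","wb"))
m=q2R(s["orientation"]).as_matrix()
print(sloc(s["tcp_pos"]).round(4),"yaw",np.degrees(np.arctan2(m[1,1],m[0,1])).round(2),s["wrist_force"].round(2),s["ft_torque"].round(3),s["finger_gap"])
c=np.zeros((384,800,3),np.uint8); c[:,:400]=im[:,56:456]
c[:,400:]=cv2.resize(tp[75:205,300:430],(400,384),interpolation=cv2.INTER_CUBIC); cv2.imwrite("pics/w6.png",c)
print("to seat",rel(swor([0,0,.272])))
E
```

```text
[-0.0697  0.0007  0.2723] yaw -9.25 [ 0.09 -1.27 -4.12] [-0.036 -0.036 -0.054] 0.00993116188985716
to seat [-0.07404321  6.9684446   0.02952525]
```

View pics/w6.png

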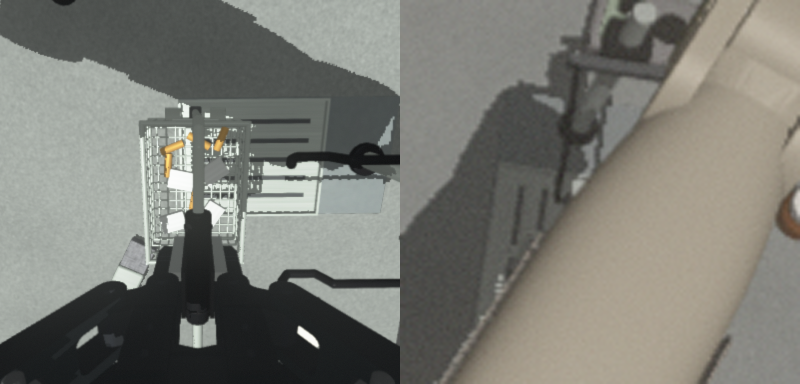

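Run:
```python
from h import *
import pickle
i=pickle.load(open("w2.pkl","rb"))
for h in (.215,.223,.23):
    print(h,[(proj(i,swor(l))[0]-[56,0]).round(0).tolist() for l in ([-.02,.042,h+.022],[-.02,-.042,h+.022],[-.01,.042,h],[-.01,-.042,h],[.01,-.042,h],[.018,-.042,h+.013],[.06,-.042,h+.013],[.06,.042,h+.013])])
print("xbar ends",[(proj(i,get_state()["tcp_pos"]+q2R(get_state()["orientation"]).apply([x,0,-.0184]))[0]-[56,0]).round() for x in (.028,.066)])
```

```text
0.215 [[280.0, 161.0], [270.0, 284.0], [287.0, 155.0], [277.0, 267.0], [304.0, 267.0], [321.0, 276.0], [380.0, 276.0], [404.0, 158.0]]
0.223 [[284.0, 164.0], [273.0, 291.0], [290.0, 157.0], [280.0, 272.0], [307.0, 272.0], [326.0, 283.0], [387.0, 282.0], [413.0, 161.0]]
0.23 [[287.0, 166.0], [276.0, 297.0], [293.0, 159.0], [282.0, 278.0], [311.0, 278.0], [330.0, 289.0], [393.0, 288.0], [421.0, 163.0]]
xbar ends [array([196., 214.]), array([196., 126.])]
```

Emit:
send_rows(series=[0, 0.3, 0, 0, 0, 0, 0, 0, 1, 0, 0, 0, 0, 0, 0, 2, 0, 0, 0, 0, 0, 0, 3.2, 0, 0, 0, 0, 0, 0, 4.4, 0, 0, 0, 0, 0, 0, 5.6, 0, 0, 0, 0, 0, 0, 6.5, 0, 0, 0, 0, 0, 0, 7, 0, 0, 0, 0, 0, 0, 7.2, 0, 0, 0, 0, 0, 0, 7.3, 0, 0, 0, 0, 0])

```text
clock: 11.52
tcp_pos: [0.5989, -0.2347, 0.2721]
orientation: [-0.0, 0.762, 0.648, -0.0]
wrist_force: [-0.3, 0.2, -3.5]
finger_gap: 0.0103
```

Emit:
send_rows(series=[0, 0, 0.2, 0, 0, 0, 0, 0, 0, 0.6, 0, 0, 0, 0, 0, 0, 1.2, 0, 0, 0, 0, 0, 0, 1.8, 0, 0, 0, 0, 0, 0, 2.5, 0, 0, 0, 0, 0, 0, 3.2, 0, 0, 0, 0, 0, 0, 3.8, 0, 0, 0, 0, 0, 0, 4.2, 0, 0, 0, 0, 0, 0, 4.4, 0, 0, 0, 0, 0, 0, 4.5, 0, 0, 0, 0])

```text
clock: 12.35
tcp_pos: [0.5984, -0.2349, 0.227]
orientation: [-0.0, 0.762, 0.647, -0.0]
wrist_force: [0.2, -0.6, -3.5]
finger_gap: 0.0104
```

Emit:
send_rows(series=[0, 0, 0, 0, 0, 0, 0, 0, 0, 0, 0, 0, 0, 0, 0, 0, 0, 0, 0, 0, 0])

```text
clock: 12.6
tcp_pos: [0.5988, -0.2351, 0.228]
orientation: [0.0, 0.762, 0.647, 0.0]
wrist_force: [0.0, -0.1, -3.3]
finger_gap: 0.0103
```

```bash
cat >> h.py <<'E'
def rep():
    s=get_state(); print(sloc(s["tcp_pos"]).round(4),"xbar z",(s["tcp_pos"][2]+.0184).round(4),"F",s["wrist_force"].round(2),"T",s["ft_torque"].round(3),s["finger_gap"].round(4),s["clock"])
E
python3 - <<'E'
from h import *
rep()
im=read_camera("wrist"); F=[]
for k in range(6): read_camera("wrist"); F.append(get_state()["wrist_force"])
print(np.mean(F,0).round(2),np.std(F,0).round(2))
cv2.imwrite("pics/w7.png",im[:,56:456])
E
```

```text
Traceback (most recent call last):
  File "h.py", line 28, in rep
    s=get_state(); print(sloc(s["tcp_pos"]).round(4),"xbar z",(s["tcp_pos"][2]+.0184).round(4),"F",s["wrist_force"].round(2),"T",s["ft_torque"].round(3),s["finger_gap"].round(4),s["clock"])
                                                                                                                                                         ^^^^^^^^^^^^^^^^^^^^^
AttributeError: 'float' object has no attribute 'round'
```

```bash
sed -i 's/s\["finger_gap"\].round(4)/round(s["finger_gap"],4)/;s/(s\["tcp_pos"\]\[2\]+.0184).round(4)/round(float(s["tcp_pos"][2])+.0184,4)/' h.py
python3 - <<'E'
from h import *
rep()
im=read_camera("wrist"); F=[]
for k in range(6): read_camera("wrist"); F.append(get_state()["wrist_force"])
print(np.mean(F,0).round(2),np.std(F,0).round(2))
cv2.imwrite("pics/w7.png",im[:,56:456])
E
```

```text
[ 3.80e-03 -2.00e-04  2.28e-01] xbar z 0.2464 F [ 0.04 -0.13 -3.3 ] T [-0.053  0.043  0.024] 0.0103 12.6
[ 0.18  0.34 -3.6 ] [0.55 0.67 0.44]
```

View pics/w7.png

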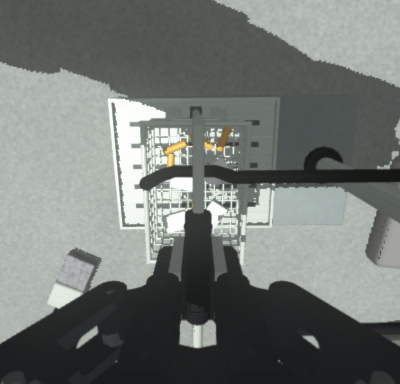

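Emit:
send_rows(series=[0, 0, 0.2, 0, 0, 0, 0, 0, 0, 0.4, 0, 0, 0, 0, 0, 0, 0.6, 0, 0, 0, 0, 0, 0, 0.8, 0, 0, 0, 0, 0, 0, 1.0, 0, 0, 0, 0, 0, 0, 1.1, 0, 0, 0, 0, 0, 0, 1.2, 0, 0, 0, 0, 0, 0, 1.2, 0, 0, 0, 0])

```text
clock: 13.62
tcp_pos: [0.5984, -0.2349, 0.2152]
orientation: [-0.0, 0.762, 0.647, -0.0]
wrist_force: [-0.5, -0.3, -3.6]
finger_gap: 0.0102
```

```bash
cat > f.py <<'E'
from h import *
F=[];T=[];Z=[]
for k in range(8):
    read_camera("wrist"); s=get_state(); F.append(s["wrist_force"]);T.append(s["ft_torque"]);Z.append(s["tcp_pos"])
print("z",np.mean(Z,0).round(4),"xbar bottom",(np.mean(Z,0)[2]+.0159).round(4),"F",np.mean(F,0).round(2),"T",np.mean(T,0).round(3),round(s["finger_gap"],4),s["clock"])
E
python3 f.py
```

```text
z [ 0.5986 -0.235   0.2156] xbar bottom 0.2315 F [-0.41  0.02 -3.52] T [-0.017 -0.004 -0.006] 0.0105 14.0167
```

Still free; on down in 1 mm steps with a check every 2–3 mm.

Emit:
send_rows(series=[0, 0, 0.1, 0, 0, 0, 0, 0, 0, 0.2, 0, 0, 0, 0, 0, 0, 0.25, 0, 0, 0, 0, 0, 0, 0.25, 0, 0, 0, 0])

```text
clock: 14.35
tcp_pos: [0.5984, -0.2349, 0.2128]
orientation: [-0.0, 0.762, 0.647, -0.0]
wrist_force: [0.7, 0.3, -2.9]
finger_gap: 0.0103
```

```bash
python3 f.py
```

```text
z [ 0.5985 -0.235   0.213 ] xbar bottom 0.2289 F [-0.05  0.17 -3.38] T [ 0.003 -0.006  0.001] 0.0099 14.75
```

Emit:
send_rows(series=[0, 0, 0.1, 0, 0, 0, 0, 0, 0, 0.2, 0, 0, 0, 0, 0, 0, 0.2, 0, 0, 0, 0])

```text
clock: 15.0
tcp_pos: [0.5987, -0.235, 0.2111]
orientation: [0.0, 0.762, 0.647, 0.0]
wrist_force: [0.1, -0.3, -2.0]
finger_gap: 0.0102
```

```bash
python3 f.py
```

```text
z [ 0.5987 -0.235   0.2112] xbar bottom 0.2271 F [ 0.39 -0.39 -2.12] T [-0.004 -0.077 -0.004] 0.0104 15.4
```

Emit:
send_rows(series=[0, 0, 0.05, 0, 0, 0, 0, 0, 0, 0.05, 0, 0, 0, 0])

```text
clock: 15.57
tcp_pos: [0.5987, -0.235, 0.2106]
orientation: [0.0, 0.762, 0.647, 0.0]
wrist_force: [0.2, 0.3, -1.0]
finger_gap: 0.0102
```

```bash
python3 f.py
```

```text
z [ 0.5987 -0.235   0.2107] xbar bottom 0.2266 F [ 0.81  0.18 -0.85] T [-0.048 -0.164 -0.006] 0.0101 15.9667
```

Emit:
send_rows(series=[0, 0, 0.04, 0, 0, 0, 0, 0, 0, 0.04, 0, 0, 0, 0])

```text
clock: 16.13
tcp_pos: [0.5987, -0.235, 0.2102]
orientation: [0.0, 0.762, 0.647, 0.0]
wrist_force: [0.8, -0.1, -0.8]
finger_gap: 0.0104
```

```bash
python3 f.py
```

```text
z [ 0.5987 -0.235   0.2102] xbar bottom 0.2261 F [ 1.11 -0.13 -0.22] T [-0.056 -0.276 -0.013] 0.0105 16.5333
```

Emit:
send_rows(series=[0, 0, 0, 0, 0, 0, 0.2, 0, 0, 0, 0, 0, 0, 0.3, 0, 0, 0, 0, 0, 0, 0.4, 0, 0, 0, 0, 0, 0, 0.5, 0, 0, 0, 0, 0, 0, 0.5, 0, 0, 0, 0, 0, 0, 0.5, 0, 0, 0, 0, 0, 0, 0.5, 0, 0, 0, 0, 0, 0, 0.5], newtons=20)

```text
clock: 17.2
tcp_pos: [0.5985, -0.235, 0.2101]
orientation: [-0.0, 0.762, 0.647, 0.0]
wrist_force: [-0.4, 0.1, 0.6]
finger_gap: 0.0428
```

```bash
python3 f.py
python3 - <<'E'
from h import *
im=read_camera("wrist"); sc=read_camera("scene"); c=np.zeros((384,800,3),np.uint8); c[:,:400]=im[:,56:456]
c[:,400:]=cv2.resize(sc[120:240,90:215],(400,384),interpolation=cv2.INTER_CUBIC); cv2.imwrite("pics/w8.png",c)
E
```

```text
z [ 0.5985 -0.235   0.2101] xbar bottom 0.226 F [ 0.24 -0.07  0.23] T [-0.01   0.02   0.006] 0.0427 17.6
```

View pics/w8.png

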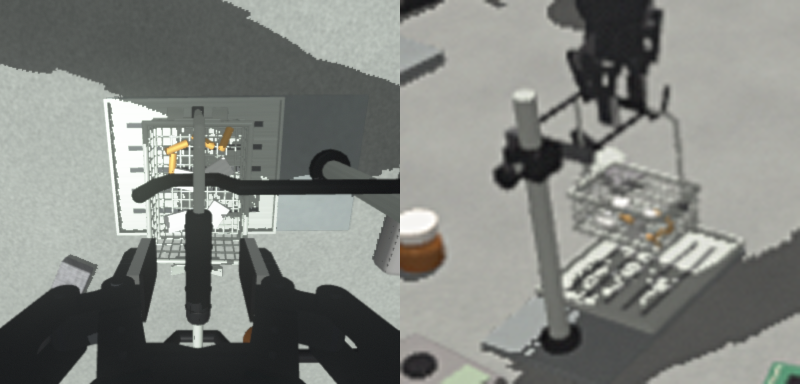

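Emit:
send_rows(series=[0, 0, -0.4, 0, 0, 0, 0.6, 0, 0, -1.2, 0, 0, 0, 0.6, 0, 0, -2.4, 0, 0, 0, 0.6, 0, 0, -4, 0, 0, 0, 0.6, 0, 0, -6, 0, 0, 0, 0.6, 0, 0, -8, 0, 0, 0, 0.6, 0, 0, -10, 0, 0, 0, 0.6, 0, 0, -12, 0, 0, 0, 0.6, 0, 0, -13.5, 0, 0, 0, 0.6, 0, 0, -14, 0, 0, 0, 0.6])

```text
clock: 18.53
tcp_pos: [0.5991, -0.2353, 0.354]
orientation: [0.002, 0.762, 0.647, 0.001]
wrist_force: [-0.1, -0.6, 0.6]
finger_gap: 0.0512
```

Emit:
send_rows(series=[0, 0, 0, 0, 0, 0, 0.6, 0, 0, 0, 0, 0, 0, 0.6, 0, 0, 0, 0, 0, 0, 0.6, 0, 0, 0, 0, 0, 0, 0.6, 0, 0, 0, 0, 0, 0, 0.6, 0, 0, 0, 0, 0, 0, 0.6])

```text
clock: 19.03
tcp_pos: [0.5983, -0.2348, 0.3493]
orientation: [-0.001, 0.762, 0.647, -0.0]
wrist_force: [0.0, -0.2, 0.5]
finger_gap: 0.0514
```

```bash
python3 f.py
python3 - <<'E'
from h import *
im=read_camera("wrist"); sc=read_camera("scene"); c=np.zeros((384,800,3),np.uint8); c[:,:400]=im[:,56:456]
c[:,400:]=cv2.resize(sc[110:310,90:410],(400,250),interpolation=cv2.INTER_CUBIC).repeat(1,0) if False else cv2.copyMakeBorder(cv2.resize(sc[110:310,90:410],(400,250)),0,134,0,0,cv2.BORDER_CONSTANT); cv2.imwrite("pics/w9.png",c)
E
```

```text
z [ 0.5985 -0.2349  0.3499] xbar bottom 0.3658 F [-0.27 -0.05 -0.41] T [0.009 0.    0.   ] 0.0515 19.4333
```

View pics/w9.png

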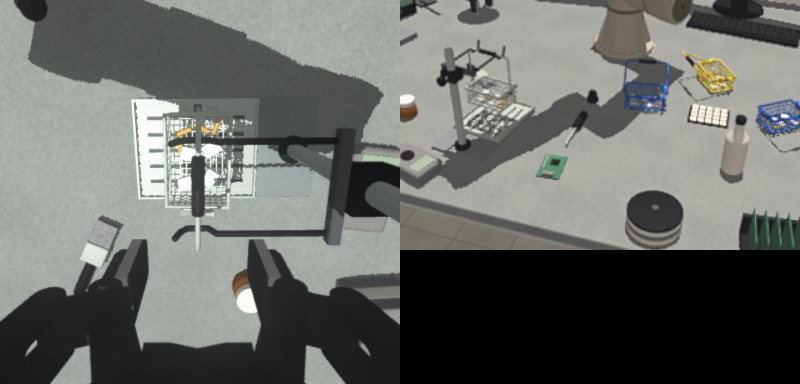

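The basket hangs level. The bail lies in both prongs, with wires crossing it at (198,142) and (198,232). The parts are still inside, the gripper is clear, and the bystanders look unmoved.

```bash
python3 -c "
from h import *
hand_in()"
```

```text
the job is handed in; nothing more can be done
```

The stainless basket is hanging by its bail in both prongs of the drain stand's hook. The job was handed in at about 19.5 s of the 72 s.

- **Bail:** I swung it upright with the shut fingertips while the basket stood on the bench. It stayed up by itself, and I then gripped it by the sleeve and lifted.
- **Setting down:** Lowering in small steps, I felt contact with the underside of the crossbar about 0.228 m above the bench. I kept going until the wrist's vertical force went from -3.5 N to -0.2 N, meaning the hook bore nearly the whole weight. That puts at most about 4 N on the hook, below its 10 N limit. Then I opened the gripper and withdrew straight up.
- **Last checks:** The final pictures show the basket level with its parts inside, the crossbar in both seats, and the gripper about 14 cm above and touching nothing. The tray, driver, loupe, board, solvent bottle, flux jar and brush appear where they were. I judged that by eye and did not measure them.
- **Disagreements:**
  - My estimate of the seat's position was about 4 mm short along the stand; I corrected it from the wrist view before lowering.
  - A sideways force of about 1 N built up as the load went on, and it was gone after release.

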